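# Jack up under a hanging trap body

## Task

Screw the jack up by its black knob until its platform just touches and bears on the brass drain boss of the green trap body hanging above it, then let go. Feel for the touch and stop there: never lift the trap body off its hanger by more than 3 mm, and leave the things lying and standing on the bench where they are.

Things in the scene. Friction and masses are not known exactly. Their poses are not given: they have to be found in the camera images.
- rig: Fixed test rig: grey base plate 340 x 250 x 12 mm with the screw jack, and a blue gallows 400 mm high. Origin on the bench under the jack's upright screw; its x runs to the platform, centred 160 mm along +x. Gallows post, 30 mm square, at x 160, y 135 mm; its arm, 370 mm up, passes over the platform. Under the knob lies a bridge plate, 40 x 110 mm (long along y), its top 140 mm above the bench.
- knob_grip (a point): Middle of the jack's knob, on its axis, 168 mm above the bench. The knob is a fluted black cylinder with a white pointer on top, diameter 52 mm, 34 mm high (151 to 185 mm above the bench), axis vertical: grip it across its diameter from above, at any angle. Nothing else stands within 100 mm of the axis above the bridge plate.
- knob (a joint): Angle of the knob, rad: 0 at the start, grows to at most 9 as it turns clockwise seen from above, which raises the platform 4 mm a rad (25 mm a turn); 2 to 5 rad are needed, so several grasps. Friction holds it where it is left: turning takes about 0.22 N m while the platform is free, and 0.004 N m more for each newton of load on the platform.
- platform_top (a point): Centre of the top of the jack's round platform (diameter 72 mm, bare aluminium), 80 mm above the bench at the start; it moves straight up. How far the trap body's drain boss hangs above it is not told: 8 to 18 mm, different each time. When they meet, the trap's weight twists the knob back (anticlockwise): within 0.1 rad the torque on a gripper turning or just holding it shifts that way by about 0.12 N m, then little more.
- trap (a joint): How far the trap body under test is lifted off its hanger, m: 0 while it hangs, grows upwards. It is a green casting, 84 mm diameter with a 104 mm lid, 2.7 to 3.3 kg, hung by a rod and a yellow spring (2 N per mm of lift) from the gallows, straight above the platform; its lowest point is a brass drain boss, 32 mm diameter.
- stand: Bystander, fixed: slotted stand of dark angle iron, 310 x 106 x 51 mm, holding four trap bodies upright. Origin under its centre, x along its length.
- spanner: Bystander: steel spanner 200 mm long lying along its x; origin under its middle.
- indicator: Bystander: brass sight flow indicator, 108 x 64 x 66 mm, lying; origin under its middle.
- plug: Bystander: squat dark iron drain plug, 64 mm diameter, 61 mm high; origin under its middle.
- body_red: Bystander: red cast trap body standing in a slot of the stand, 66 mm diameter, 113 mm high; origin under its middle.
- body_grey: Bystander: grey cast trap body standing in a slot of the stand, 66 mm diameter, 113 mm high; origin under its middle.
- body_blue: Bystander: blue cast trap body standing in a slot of the stand, 66 mm diameter, 113 mm high; origin under its middle.
- body_bronze: Bystander: bronze cast trap body standing in a slot of the stand, 66 mm diameter, 113 mm high; origin under its middle.

How it is judged (in metres and radians):
At the end, for the whole second after the job is handed in: The platform bears on the trap body's drain boss with more than 2 N, the trap body is lifted by less than 3 mm, and the knob stands still (below 0.05 rad/s) (contact force between platform and anything else above 2 N and value of joint trap below 0.003 m and velocity of joint knob between -0.05 and 0.05 rad/s); the robot touches nothing.
It fails at once if the trap body is lifted off its hanger by more than 3.5 mm (value of joint trap above 0.0035 m).
It fails at once if a bystander on the bench or in the stand is shifted by more than 20 mm (distance of any of body_red, body_grey, body_blue, body_bronze, spanner, indicator, plug from where it was at the start of the episode above 0.02 m).
It also fails if it takes over 72 s, if anything falls off the work surface, if the arm or the gripper's body presses on something with over 40 N, if the wrist force passes 120 N, or if a joint passes its speed limit or range.

## Robot

A 6-joint arm with a two-finger parallel gripper is mounted at the origin on the work surface. World frame = base frame: x ahead of the robot, y to its left, z up, the work surface at z = 0. Lengths are in mm, angles in rad, forces in N, time in s.
With the tool pointing down it reaches from about 425 to 950 mm from the base axis. Payload 14.7 kg.
Tool frame: the origin (TCP) lies at the very end of the fingers, on their centre line; the grasp point (between the pads) lies grasp_offset behind it (grasp_offset is the distance from the TCP to the grasp point, in mm); x points along the fingers, y is the direction in which the jaws open and shut, and the axes are right-handed (so a half turn about x gives the same grasp; the last joint's range is limited). The gripper opens to 85 mm and grips with 20 to 120 N. Pads are 22 mm wide; open, the fingers measure 114 mm over their backs; the gripper's body (76 mm by 85 mm) begins 54 mm behind the grasp point. The pads swing forward as they close: fully open they stand 13 mm farther back than shut.
Start: joints at [-0.047, 0.48, 1.596, -0, 1.065, -0.047], TCP at [649.994, 0.021, 231.297] pointing down, gripper open.
Joint ranges: [-2.75, 2.75], [-0.82, 2.05], [0.23, 2.67], [-1.56, 4.7], [0.09, 2.69], [-2.92, 2.92]. Speed limits (rad/s): [1.89, 1.89, 2.39, 3.01, 3.01, 3.01].

## Interface

Orientations are given as a unit quaternion [x, y, z, w].
In Python, from workcell import state, get_image, finish_job, grasp_offset gives the robot as it stands. The module is installed in compiled form; this text tells all that it offers.
- The arm moves only by the tool drive_tool, never from a script. Its argument "commands" is a list that holds one entry, the list of rows, each a list of 7 numbers: the finger opening in mm, from 0 to 85.4, then the shift along the tool's x, y, z in mm, then the turn, a rotation vector about the tool's x, y, z in rad. A call has exactly 8 rows; each row shifts and turns the commanded pose from where the row before left it, along the tool's axes as they then stand; what a row does not reach is not made up. A row lasts 1/12 s, in which the tool goes at most 41.7 mm and 7.16 degrees, less where a joint would pass 70% of its speed; a pose out of reach is approached as far as the arm can. A call with a gripper value outside its range is refused whole. The fingers move at their own pace and stop on an object; "newtons" is the grip in N (left out, the last holds). Time passes only in rows, so rows that do not move let the fingers close, or fill a call up. It gives the time, the measured TCP pose, the force and the opening at its end, in the units of the state.
- state(): the state, without advancing time (a new reading comes with each control period).
- get_image(name): name is "scene" or "side" or "wrist"; returns a dict with "frame" (384x512x3 uint8, red, green, blue), "fovy" (degrees; the focal length in pixels is half the picture's height over the tangent of half this angle, whatever the lens; pixels are square), "cx", "cy" (the principal point, pixels), "rvec" (rotation vector, rad) and "tvec" (3), from world to camera coordinates, as OpenCV has them. Camera axes: x right, y down, z forward; pixel columns grow to the right and rows downward; lengths in mm; the calibration is good to about 2 mm. A picture is of the moment at which its call begins. There is no depth.
- finish_job(): hands the job in, once; it reports no verdict.
The state is a dict: "time": time; "qpos": joint angles; "qvel": joint speeds; "effort": joint torques, N m; "ee_pos": TCP position; "ee_rot": TCP orientation; "contact_force": force on the tool from outside, world axes, zero at the start; "ft_torque": the same for the moment, N m; "opening": opening from 0.0 (shut) to 1.0 (fully open).
Only numpy, scipy, OpenCV 4.12 (cv2) and the standard library are available. Lean on these libraries where they do the work, as an engineer would, in place of code of your own. Each camera call takes 0.05 s, during which the arm holds its last target.

## Working session

There is one attempt and no reset: what is moved stays moved. The work goes in short steps, Python scripts to look and compute and a tool call to move; the robot and the scene stay as the last step left them, time stands still between calls to the robot, and variables do not carry over. Pictures are saved under pics/ and viewed, and the job is handed in when it is done.

Besides the shell and the picture viewer there is one more tool, called after "Request:" by a JSON object that holds its "api" and its "payload". drive_tool: Moves the arm, as the interface text tells. Its arguments: {"type":"object","properties":{"commands":{"type":"array","items":{"type":"array","items":{"type":"array","items":{"type":"number"}}}},"newtons":{"type":"number"}},"required":["commands"]}

```bash
mkdir -p pics; python3 - <<'E'
from workcell import state,get_image,grasp_offset
import cv2
print(grasp_offset); s=state(); print(s)
for n in("scene","side","wrist"):
    d=get_image(n); cv2.imwrite(f"pics/{n}0.png",d["frame"][:,:,::-1]); print(n,d["fovy"],d["cx"],d["cy"],d["rvec"],d["tvec"])
E
```

```text
18.700000000000003
{'time': 0.0, 'qpos': array([-4.65801925e-02,  4.80811853e-01,  1.59686112e+00,  3.87358496e-06,
        1.06510288e+00, -4.65611950e-02]), 'qvel': array([ 1.48682022e-03,  1.06217557e-04,  2.89234863e-04, -3.16819817e-05,
        7.46261487e-04, -8.43951483e-04]), 'effort': array([ 2.41355090e-03, -9.50650907e+01, -4.30184269e+01, -5.27583288e-04,
        1.24796593e-02,  1.26860105e-04]), 'ee_pos': array([6.49594697e+02, 5.40128956e-02, 2.30690114e+02]), 'ee_rot': array([ 0.49972431,  0.50030475, -0.50028595,  0.49968464]), 'contact_force': array([-0.76259002, -0.01889265,  0.05189274]), 'ft_torque': array([0.01081047, 0.04304726, 0.08588506]), 'opening': 1.000716201009902}
scene 52.62107205334843 260.26372577471204 179.87300427924026 [ 2.13799265  1.57035864 -0.43468992] [-133.10734186 -350.1623733  1723.98458676]
side 53.821024995906676 253.41916008854892 187.86519438160505 [ 0.18594895 -2.91893297  1.08242517] [ 491.79323615  144.17215115 1237.01885929]
wrist 59.12327887737157 254.6391744865344 194.6814365302917 [-2.83610943e+00  2.25724113e-03  1.81467591e-03] [-650.128645    -37.57577738  379.98495986]
```

View pics/scene0.png

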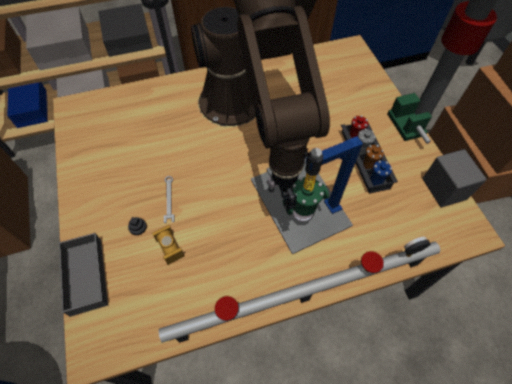

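View pics/side0.png

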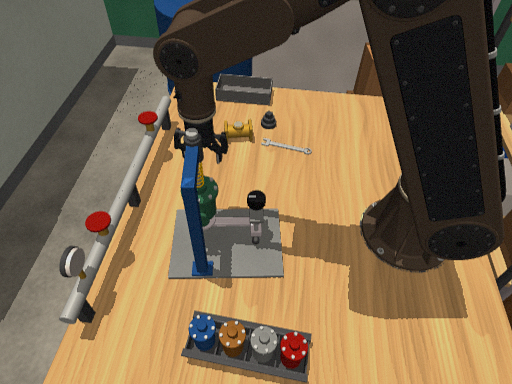

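View pics/wrist0.png

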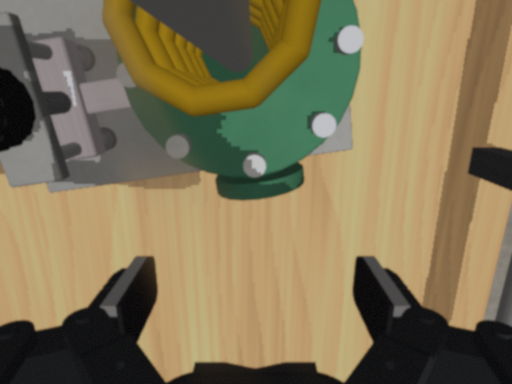

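The side view shows the black knob at about (257,200) with the trap to its left. The wrist view shows the knob at the left edge, about (10,110), and the trap just ahead of the gripper. In the scene view the arm hides the knob.

```bash
cat > h.py <<'E'
import cv2,numpy as np
from workcell import *
def ray(d,u,v):
    f=d["frame"].shape[0]/2/np.tan(np.radians(d["fovy"]/2))
    R=cv2.Rodrigues(np.array(d["rvec"],float))[0];t=np.array(d["tvec"],float)
    return -R.T@t, R.T@np.array([(u-d["cx"])/f,(v-d["cy"])/f,1])
def onz(d,u,v,z):
    o,r=ray(d,u,v); return (o+r*(z-o[2])/r[2]).round(1)
def proj(d,p):
    f=d["frame"].shape[0]/2/np.tan(np.radians(d["fovy"]/2))
    K=np.array([[f,0,d["cx"]],[0,f,d["cy"]],[0,0,1.]])
    return cv2.projectPoints(np.array(p,float).reshape(-1,3),np.array(d["rvec"],float),np.array(d["tvec"],float),K,None)[0].reshape(-1,2).round(1)
E
python3 - <<'E'
from h import *
d=get_image("side");g=d["frame"]
m=(g.max(2)<60).astype(np.uint8); m[:185]=0;m[220:]=0;m[:,:235]=0;m[:,280:]=0
n,l,st,c=cv2.connectedComponentsWithStats(m); print(st,c)
for i in range(1,n):
    if st[i,4]>50: print(st[i],c[i],onz(d,*c[i],168))
# base plate corners top z=12
for p in[(177,210),(277,209),(283,276),(169,277)]: print(p,onz(d,*p,12))
big=cv2.resize(g[140:300,150:310],(800,800),interpolation=cv2.INTER_CUBIC)[:600];cv2.imwrite("pics/side0z.png",big[:,:,::-1])
w=get_image("wrist");print(onz(w,5,110,185))
E
```

```text
[[     0      0    512    384 196334]
 [   247    191     19     20    273]
 [   249    213      1      1      1]] [[255.49910866 191.48740412]
 [256.16483516 200.47985348]
 [249.         213.        ]]
[247 191  19  20 273] [256.16483516 200.47985348] [482.5  68.8 168. ]
(177, 210) [750.1  20.2  12. ]
(277, 209) [419.2 -29.   12. ]
(283, 276) [382.1 215.9  12. ]
(169, 277) [712.  262.3  12. ]
[515.6  66.2 185. ]
```

View pics/side0z.png

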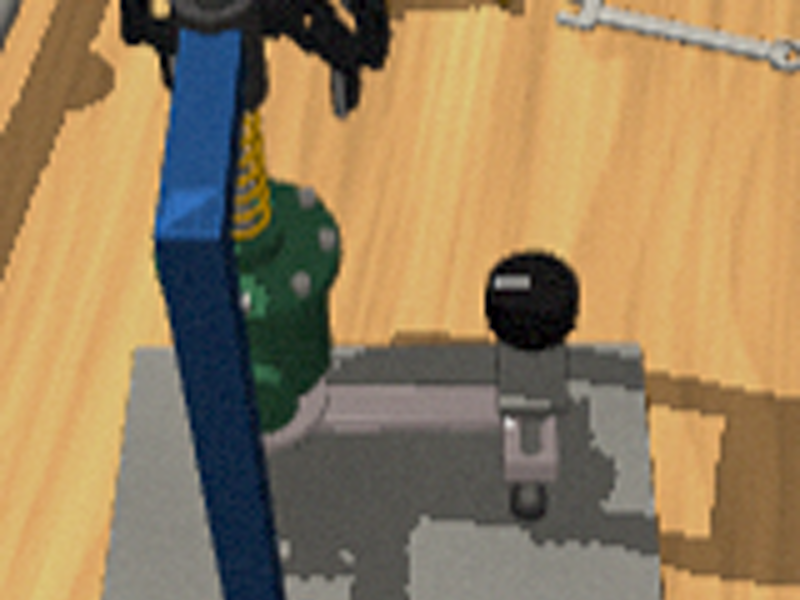

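Request:
{"api": "drive_tool", "payload": {"commands": [[[85,-3,-20,0,0,0,0],[85,-3,-25,0,0,0,0],[85,-3,-25,0,0,0,0],[85,-3,-25,0,0,0,0],[85,-3,-25,0,0,0,0],[85,-3,-25,0,0,0,0],[85,-2,-22,0,0,0,0],[85,0,0,0,0,0,0]]], "newtons": 80}}

```text
time: 0.92
ee_pos: [479.2, 0.2, 251.6]
ee_rot: [0.5, 0.501, -0.5, 0.5]
contact_force: [1.0, 0.1, -0.0]
opening: 0.995
```

```bash
python3 - <<'E'
from h import *
s=state();print(s["time"],s["ee_pos"],s["qpos"],s["ft_torque"],s["contact_force"])
d=get_image("wrist");cv2.imwrite("pics/w1.png",d["frame"][:,:,::-1]);print(ray(d,0,0)[0])
print(proj(d,[482.5,68.8,185]))
E
```

```text
0.9167 [4.79156664e+02 1.67506848e-01 2.51552899e+02] [-6.28978681e-02  2.18457107e-01  1.94956716e+00 -4.79574873e-05
  9.75501315e-01 -6.29209187e-02] [-0.01031965  0.00914285 -0.03075425] [ 0.99171496  0.05877569 -0.02935536]
[480.27365771  77.43661848 393.84173886]
[[259.1 103.1]]
```

View pics/w1.png

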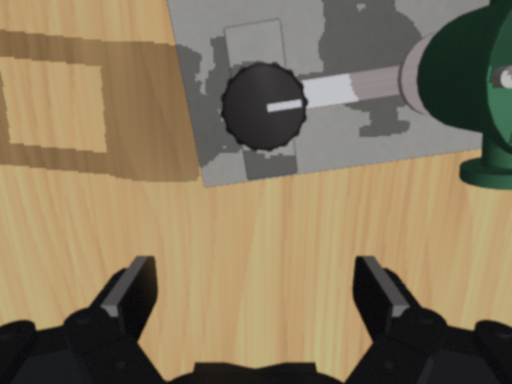

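The wrist view now shows the whole knob, centred near (264,107), with its white pointer towards +x.

```bash
python3 - <<'E'
from h import *
d=get_image("wrist");g=d["frame"]
m=(g.max(2)<62).astype(np.uint8);m[:50]=0;m[165:]=0;m[:,:205]=0;m[:,325:]=0
cs,_=cv2.findContours(m,cv2.RETR_EXTERNAL,cv2.CHAIN_APPROX_NONE)
c=max(cs,key=cv2.contourArea);print(cv2.contourArea(c),cv2.boundingRect(c))
(u,v),r=cv2.minEnclosingCircle(c);M=cv2.moments(c);print(u,v,r,M["m10"]/M["m00"],M["m01"]/M["m00"])
for z in(178,185):print(onz(d,u,v,z))
print(onz(d,u+r,v,185)-onz(d,u-r,v,185))
E
```

```text
5677.0 (217, 63, 86, 88)
258.9954528808594 106.2690658569336 44.64662170410156 259.07653690329397 105.98217955492923
[485.   66.5 178. ]
[484.9  66.9 185. ]
[53.4 -0.1  0. ]
```

Request:
{"api": "drive_tool", "payload": {"commands": [[[85,2,2,-22,0,0,0],[85,3,2,-23,0,0,0],[85,5,2,-22,0,0,0],[85,5,0,0,-0.12,0,0],[85,5,0,0,-0.12,0,0],[85,5,0,0,-0.12,0,0],[85,5,0,0,-0.12,0,0],[85,0,0,0,-0.12,0,0]]]}}

```text
time: 1.68
ee_pos: [489.7, 67.2, 220.2]
ee_rot: [0.328, 0.627, -0.328, 0.626]
contact_force: [0.3, 0.3, -0.8]
opening: 0.993
```

```bash
python3 - <<'E'
from h import *
s=state();print(s["time"],s["ee_pos"],s["qpos"])
E
```

```text
1.6833 [489.66730909  67.20929118 220.22356006] [ 7.50728187e-02  2.77279276e-01  1.95755079e+00 -2.11585904e-05
  9.07684805e-01 -5.31073460e-01]
```

Request:
{"api": "drive_tool", "payload": {"commands": [[[85,0,0,0,-0.12,0,0],[85,0,0,0,-0.12,0,0],[85,0,0,0,-0.12,0,0],[85,0,0,0,-0.12,0,0],[85,0,0,0,-0.12,0,0],[85,0,0,0,-0.12,0,0],[85,0,0,0,-0.12,0,0],[85,0,0,0,-0.12,0,0]]]}}

```text
time: 2.35
ee_pos: [490.1, 67.1, 221.1]
ee_rot: [0.002, 0.707, -0.002, 0.707]
contact_force: [0.2, -0.1, 0.3]
opening: 0.994
```

Request:
{"api": "drive_tool", "payload": {"commands": [[[85,0,0,0,-0.12,0,0],[85,0,0,0,-0.12,0,0],[85,0,0,0,-0.12,0,0],[85,0,0,0,-0.12,0,0],[85,0,0,0,-0.12,0,0],[85,0,0,0,-0.12,0,0],[85,0,0,0,-0.12,0,0],[85,0,0,0,0,0,0]]]}}

```text
time: 3.02
ee_pos: [490.1, 67.1, 221.1]
ee_rot: [-0.287, 0.646, 0.287, 0.646]
contact_force: [0.4, -0.6, -0.1]
opening: 0.995
```

```bash
python3 - <<'E'
from h import *
from scipy.spatial.transform import Rotation as R
s=state();print(s["time"],s["ee_pos"],s["qpos"]);print(R.from_quat(s["ee_rot"]).as_matrix().round(3))
for n in("side","wrist"):
    d=get_image(n);cv2.imwrite(f"pics/{n}2.png",d["frame"][:,:,::-1]);print(ray(d,0,0)[0],proj(d,[[485,67,185],[485,67,220]]))
E
```

```text
3.0167 [490.05046415  67.13965129 221.07388492] [ 7.48635110e-02  2.76112205e-01  1.95672056e+00 -3.55990854e-06
  9.08492312e-01 -2.33169349e+00]
[[ 0.    -0.742  0.671]
 [ 0.     0.671  0.742]
 [-1.    -0.     0.   ]]
[ 425.43851612  752.24326361 1022.73847874] [[255.5 196.2]
 [255.8 188.2]]
[438.6499627   10.81344554 363.36777277] [[261.8 222.3]
 [263.3 250.6]]
```

View pics/wrist2.png

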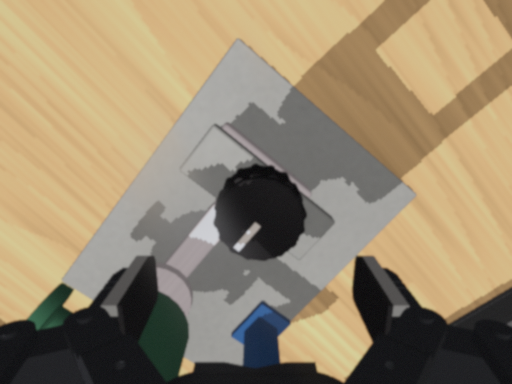

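View pics/side2.png

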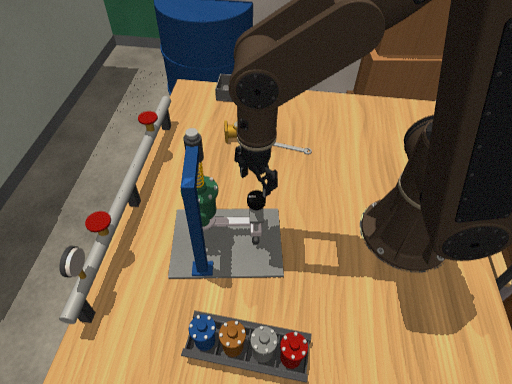

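The wrist view shows the knob silhouette at columns 215–305, rows 165–260, with the pointer towards the lower left. The side view shows the open gripper above the knob, slightly to its left and far side.

```bash
python3 - <<'E'
from h import *
d=get_image("wrist");g=d["frame"]
m=(g.max(2)<45).astype(np.uint8);m[:150]=0;m[270:]=0;m[:,:205]=0;m[:,325:]=0
m=cv2.morphologyEx(m,cv2.MORPH_OPEN,np.ones((7,7)))
cs,_=cv2.findContours(m,cv2.RETR_EXTERNAL,cv2.CHAIN_APPROX_NONE)
c=max(cs,key=cv2.contourArea);print(cv2.contourArea(c),cv2.boundingRect(c),cv2.minEnclosingCircle(c))
u,v=cv2.minEnclosingCircle(c)[0]
# predicted silhouette for candidate centre
a=np.linspace(0,2*np.pi,60)
p=np.concatenate([proj(d,np.c_[485+26*np.cos(a),67+26*np.sin(a),0*a+z]) for z in(151,185)])
print(p.min(0),p.max(0))
for z in(175,180,185):print(onz(d,u,v,z))
E
```

```text
4902.5 (222, 166, 83, 92) ((260.09716796875, 211.69430541992188), 47.18802261352539)
[215.7 164.6] [307.4 263.4]
[483.6  64.5 175. ]
[482.4  63.1 180. ]
[481.2  61.6 185. ]
```

Request:
{"api": "drive_tool", "payload": {"commands": [[[85,0,4,-4,0,0,0],[85,0,0,0,-0.11,0,0],[85,0,0,0,-0.11,0,0],[85,10,0,0,-0.11,0,0],[85,15,0,0,-0.11,0,0],[85,20,0,0,0,0,0],[85,15,0,0,0,0,0],[85,9,0,0,0,0,0]]]}}

```text
time: 3.83
ee_pos: [482.4, 66.7, 150.9]
ee_rot: [-0.418, 0.57, 0.419, 0.569]
contact_force: [-0.5, -0.4, 0.3]
opening: 0.996
```

```bash
python3 - <<'E'
from h import *
s=state();print(s["time"],s["ee_pos"],s["qpos"],s["contact_force"])
for n in("side","wrist"):
    d=get_image(n);g=d["frame"]
    if n=="side": g=cv2.resize(g[140:260,190:330],(700,600),interpolation=cv2.INTER_CUBIC)
    cv2.imwrite(f"pics/{n}3.png",g[:,:,::-1])
E
```

```text
3.8333 [482.39064991  66.69580427 150.92870106] [ 7.51136503e-02  3.65442059e-01  2.04353585e+00  3.08482952e-05
  7.34178309e-01 -2.76269273e+00] [-0.46106818 -0.39050185  0.34414044]
```

View pics/wrist3.png

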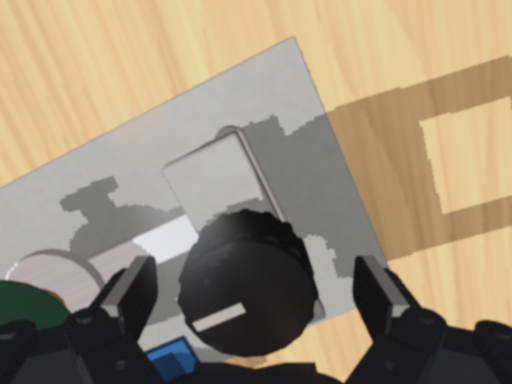

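View pics/side3.png

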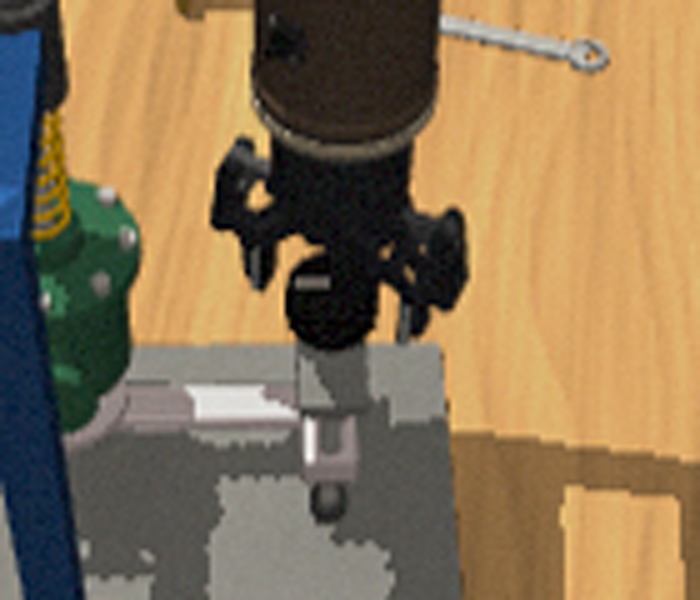

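The knob (columns 180–317) sits about 7 px left of the jaw centre (256), roughly 2.5 mm towards tool -y. I'll shift to centre on it and close.

Request:
{"api": "drive_tool", "payload": {"commands": [[[85,0,-2.5,0,0,0,0],[85,0,0,0,0,0,0],[70,0,0,0,0,0,0],[60,0,0,0,0,0,0],[40,0,0,0,0,0,0],[40,0,0,0,0,0,0],[40,0,0,0,0,0,0],[40,0,0,0,0,0,0]]], "newtons": 80}}

```text
time: 4.6
ee_pos: [484.9, 66.3, 153.1]
ee_rot: [-0.419, 0.57, 0.419, 0.569]
contact_force: [-9.7, 3.6, 20.1]
opening: 0.589
```

```bash
cat > st.py <<'E'
from h import *
s=state();print(s["time"],s["ee_pos"].round(1),s["qpos"][5].round(3),"F",s["contact_force"].round(1),"T",s["ft_torque"].round(3),"op",round(s["opening"],3),s["effort"][5].round(3))
E
python3 st.py
```

```text
4.6 [484.9  66.3 153.1] -2.767 F [-9.7  3.6 20.1] T [ 0.454  1.42  -0.029] op 0.589 -0.044
```

Request:
{"api": "drive_tool", "payload": {"commands": [[[40,-1.5,0,0,0.04,0,0],[40,0,0,0,0.06,0,0],[40,0,0,0,0.08,0,0],[40,0,0,0,0.08,0,0],[40,0,0,0,0.08,0,0],[40,0,0,0,0.08,0,0],[40,0,0,0,0.06,0,0],[40,0,0,0,0.03,0,0]]]}}

```text
time: 5.27
ee_pos: [485.2, 66.1, 153.4]
ee_rot: [-0.261, 0.658, 0.261, 0.657]
contact_force: [0.1, 1.2, -11.0]
opening: 0.585
```

```bash
python3 st.py
```

```text
5.2667 [485.2  66.1 153.4] -2.253 F [  0.1   1.2 -11. ] T [ 0.078 -0.274  0.226] op 0.585 0.277
```

```bash
python3 - <<'E'
from h import *
d=get_image("wrist");cv2.imwrite("pics/w4.png",d["frame"][:,:,::-1])
E
```

```text
(no output)
```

View pics/w4.png

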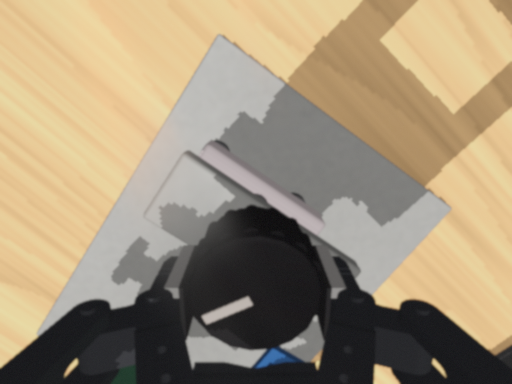

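Request:
{"api": "drive_tool", "payload": {"commands": [[[40,1,0,0,0.05,0,0],[40,0,0,0,0.08,0,0],[40,0,0,0,0.1,0,0],[40,0,0,0,0.1,0,0],[40,0,0,0,0.1,0,0],[40,0,0,0,0.1,0,0],[40,0,0,0,0.08,0,0],[40,0,0,0,0.04,0,0]]]}}

```text
time: 5.98
ee_pos: [485.4, 65.7, 153.3]
ee_rot: [-0.038, 0.706, 0.037, 0.706]
contact_force: [-3.8, -4.5, 7.6]
opening: 0.589
```

```bash
python3 st.py
```

```text
5.9833 [485.4  65.7 153.3] -1.603 F [-3.8 -4.5  7.6] T [-0.88   0.603  0.299] op 0.589 0.243
```

The pointer keeps the same angle to the jaws, so the knob turns with the gripper and doesn't slip.

Request:
{"api": "drive_tool", "payload": {"commands": [[[40,0,0,0,0.05,0,0],[40,0,0,0,0.08,0,0],[40,0,0,0,0.08,0,0],[40,0,0,0,0.08,0,0],[40,0,0,0,0.06,0,0],[40,0,0,0,0.04,0,0],[40,0,0,0,0.03,0,0],[40,0,0,0,0.03,0,0]]]}}

```text
time: 6.65
ee_pos: [485.4, 65.3, 153.3]
ee_rot: [0.119, 0.697, -0.12, 0.697]
contact_force: [-4.5, -9.8, 7.8]
opening: 0.585
```

```bash
python3 st.py
```

```text
6.65 [485.4  65.3 153.3] -1.156 F [-4.5 -9.8  7.8] T [-1.47   0.685  0.224] op 0.585 -0.852
```

Request:
{"api": "drive_tool", "payload": {"commands": [[[40,0,0,0,0.025,0,0],[40,0,0,0,0.025,0,0],[40,0,0,0,0.025,0,0],[40,0,0,0,0.025,0,0],[40,0,0,0,0.025,0,0],[40,0,0,0,0.025,0,0],[40,0,0,0,0.025,0,0],[40,0,0,0,0.025,0,0]]]}}

```text
time: 7.32
ee_pos: [485.4, 65.2, 153.3]
ee_rot: [0.188, 0.681, -0.189, 0.681]
contact_force: [-4.7, -10.6, 8.6]
opening: 0.583
```

```bash
python3 st.py
```

```text
7.3167 [485.4  65.2 153.3] -0.957 F [ -4.7 -10.6   8.6] T [-1.733  0.773  0.154] op 0.583 -0.762
```

Request:
{"api": "drive_tool", "payload": {"commands": [[[40,-0.5,-1.5,0.3,0.02,0,0],[40,0,0,0,0.02,0,0],[40,0,0,0,0.02,0,0],[40,0,0,0,0.02,0,0],[40,0,0,0,0.02,0,0],[40,0,0,0,0.02,0,0],[40,0,0,0,0.02,0,0],[40,0,0,0,0.02,0,0]]]}}

```text
time: 7.98
ee_pos: [485.2, 64.9, 153.4]
ee_rot: [0.243, 0.664, -0.243, 0.664]
contact_force: [-0.0, 5.0, -3.2]
opening: 0.584
```

```bash
cat > st.py <<'E'
from h import *
s=state();print(s["time"],s["ee_pos"].round(1),s["qpos"][5].round(3),"F",s["contact_force"].round(1),"T",s["ft_torque"].round(3),"op",round(s["opening"],3),s["effort"][5].round(3))
L=[s["ft_torque"][2]];E=[s["effort"][5]]
for i in range(5):
    get_image("wrist");s=state();L.append(s["ft_torque"][2]);E.append(s["effort"][5])
print(np.round(L,3),np.mean(L).round(3),np.round(E,3),s["qpos"][5].round(4))
E
python3 st.py
```

```text
7.9833 [485.2  64.9 153.4] -0.799 F [-0.   5.  -3.2] T [0.686 0.047 0.231] op 0.584 -0.58
[ 0.231  0.091 -0.19  -0.226 -0.192 -0.2  ] -0.081 [-0.58  -0.51   0.408  0.055 -0.118 -0.172] -0.8001
```

Request:
{"api": "drive_tool", "payload": {"commands": [[[40,0,0.4,0,0.025,0,0],[40,0,0,0,0.025,0,0],[40,0,0,0,0.025,0,0],[40,0,0,0,0.025,0,0],[40,0,0,0,0.025,0,0],[40,0,0,0,0.025,0,0],[40,0,0,0,0.025,0,0],[40,0,0,0,0.025,0,0]]]}}

```text
time: 8.9
ee_pos: [485.1, 64.9, 153.4]
ee_rot: [0.308, 0.637, -0.308, 0.636]
contact_force: [-1.4, 1.0, -0.7]
opening: 0.584
```

```bash
cat > st1.py <<'E'
from h import *
s=state();print(s["time"],s["ee_pos"].round(1),"q6",s["qpos"][5].round(3),"turned",(s["qpos"][5]+2.767).round(3),"w",s["qvel"][5].round(3),"F",s["contact_force"].round(1),"T",s["ft_torque"].round(3),s["effort"][5].round(3))
E
python3 st1.py
```

```text
8.9 [485.1  64.9 153.4] q6 -0.599 turned 2.168 w 0.297 F [-1.4  1.  -0.7] T [0.133 0.378 0.241] -0.771
```

Request:
{"api": "drive_tool", "payload": {"commands": [[[40,0,0,0,0.025,0,0],[40,0,0,0,0.025,0,0],[40,0,0,0,0.025,0,0],[40,0,0,0,0.025,0,0],[40,0,0,0,0.025,0,0],[40,0,0,0,0.025,0,0],[40,0,0,0,0.025,0,0],[40,0,0,0,0.025,0,0]]]}}

```text
time: 9.57
ee_pos: [484.9, 64.8, 153.4]
ee_rot: [0.37, 0.603, -0.37, 0.602]
contact_force: [-3.3, -0.2, -0.1]
opening: 0.588
```

```bash
python3 st1.py
```

```text
9.5667 [484.9  64.8 153.4] q6 -0.399 turned 2.368 w 0.3 F [-3.3 -0.2 -0.1] T [0.041 0.537 0.226] -0.77
```

Readings are clean now, with a free-turning torque of 0.22–0.24 N m. Continuing.

Request:
{"api": "drive_tool", "payload": {"commands": [[[40,0,0,0,0.025,0,0],[40,0,0,0,0.025,0,0],[40,0,0,0,0.025,0,0],[40,0,0,0,0.025,0,0],[40,0,0,0,0.025,0,0],[40,0,0,0,0.025,0,0],[40,0,0,0,0.025,0,0],[40,0,0,0,0.025,0,0]]]}}

```text
time: 10.23
ee_pos: [484.8, 64.7, 153.4]
ee_rot: [0.428, 0.563, -0.429, 0.562]
contact_force: [-3.5, -0.8, 0.9]
opening: 0.584
```

```bash
python3 st1.py
```

```text
10.2333 [484.8  64.7 153.4] q6 -0.199 turned 2.568 w 0.297 F [-3.5 -0.8  0.9] T [-0.08   0.592  0.253] -0.769
```

Request:
{"api": "drive_tool", "payload": {"commands": [[[40,0,0,0,0.025,0,0],[40,0,0,0,0.025,0,0],[40,0,0,0,0.025,0,0],[40,0,0,0,0.025,0,0],[40,0,0,0,0.025,0,0],[40,0,0,0,0.025,0,0],[40,0,0,0,0.025,0,0],[40,0,0,0,0.025,0,0]]]}}

```text
time: 10.9
ee_pos: [484.6, 64.7, 153.4]
ee_rot: [0.482, 0.517, -0.483, 0.517]
contact_force: [-3.9, -0.9, 1.7]
opening: 0.585
```

```bash
python3 st1.py
```

```text
10.9 [484.6  64.7 153.4] q6 0.001 turned 2.768 w 0.297 F [-3.9 -0.9  1.7] T [-0.094  0.758  0.351] -0.644
```

Torque rose from 0.24 to 0.35, and joint 6 effort shifted by 0.125, so this looks like contact. A tiny further turn will confirm it.

Request:
{"api": "drive_tool", "payload": {"commands": [[[40,0,0,0,0.01,0,0],[40,0,0,0,0.01,0,0],[40,0,0,0,0.01,0,0],[40,0,0,0,0.01,0,0],[40,0,0,0,0.01,0,0],[40,0,0,0,0.01,0,0],[40,0,0,0,0.01,0,0],[40,0,0,0,0.01,0,0]]]}}

```text
time: 11.57
ee_pos: [484.6, 64.7, 153.3]
ee_rot: [-0.502, -0.498, 0.503, -0.497]
contact_force: [-6.5, -1.2, 3.2]
opening: 0.585
```

```bash
python3 st1.py
```

```text
11.5667 [484.6  64.7 153.3] q6 0.081 turned 2.848 w 0.119 F [-6.5 -1.2  3.2] T [-0.053  0.87   0.359] -0.049
```

The shift held at 0.36 N m, so contact is confirmed. Releasing and rising straight up.

Request:
{"api": "drive_tool", "payload": {"commands": [[[40,0,0,0,0,0,0],[40,0,0,0,0,0,0],[55,0,0,0,0,0,0],[65,0,0,0,0,0,0],[85,0,0,0,0,0,0],[85,0,0,0,0,0,0],[85,0,0,0,0,0,0],[85,0,0,0,0,0,0]]]}}

```text
time: 12.23
ee_pos: [485.6, 64.9, 153.4]
ee_rot: [0.503, 0.497, -0.502, 0.498]
contact_force: [0.2, 0.4, -0.2]
opening: 0.999
```

Request:
{"api": "drive_tool", "payload": {"commands": [[[85,-5,0,0,0,0,0],[85,-15,0,0,0,0,0],[85,-15,0,0,0,0,0],[85,-15,0,0,0,0,0],[85,-15,0,0,0,0,0],[85,-10,0,0,0,0,0],[85,-5,0,0,0,0,0],[85,0,0,0,0,0,0]]]}}

```text
time: 12.9
ee_pos: [486.0, 64.9, 234.3]
ee_rot: [0.503, 0.497, -0.502, 0.498]
contact_force: [0.3, 0.1, -0.0]
opening: 1.002
```

```bash
python3 st1.py; python3 - <<'E'
from h import *
d=get_image("wrist");cv2.imwrite("pics/w5.png",d["frame"][:,:,::-1])
d=get_image("side");cv2.imwrite("pics/s5.png",cv2.resize(d["frame"][130:290,150:330],(720,600),interpolation=cv2.INTER_CUBIC)[:,:,::-1])
c=ray(d,0,0)[0];print(c)
w=get_image("wrist")
print(onz(w,258,140,185))
E
```

```text
12.9 [486.   64.9 234.3] q6 0.081 turned 2.848 w 0.0 F [ 0.3  0.1 -0. ] T [-0.002  0.008 -0.012] -0.001
[ 425.43851612  752.24326361 1022.73847874]
[488.4 114.3 185. ]
```

View pics/w5.png

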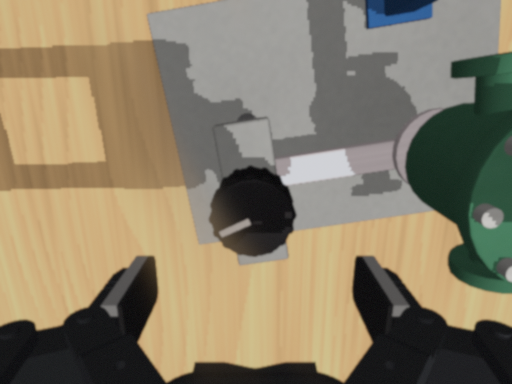

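View pics/s5.png

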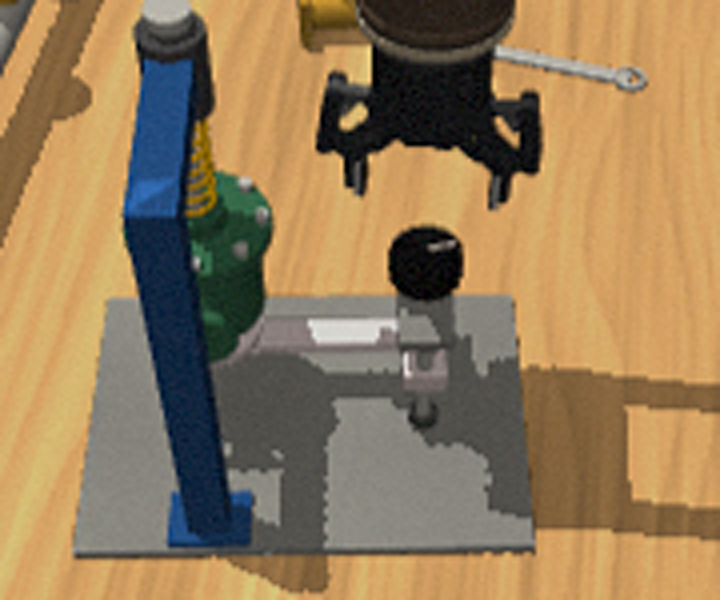

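The jaws are clear of the knob. The pointer now runs from about (250,222) to (220,235), and nothing on the rig was disturbed. A last check measures the pointer angle against the start picture.

```bash
python3 - <<'E'
from h import *
d=get_image("wrist");g=d["frame"]
m=((g.min(2)>100)).astype(np.uint8)
k=np.zeros_like(m);cv2.circle(k,(252,212),36,1,-1);m&=k
p=np.argwhere(m)[:,::-1];print(len(p))
vx,vy,x,y=cv2.fitLine(p.astype(np.float32),cv2.DIST_L2,0,.01,.01).ravel()
a=onz(d,x,y,185);b=onz(d,x+12*vx,y+12*vy,185)-a;print(a,np.degrees(np.arctan2(b[1],b[0])))
g=cv2.imread("pics/w1.png");m=((g.min(2)>100)).astype(np.uint8)
k=np.zeros_like(m);cv2.circle(k,(264,107),36,1,-1);m&=k
p=np.argwhere(m)[:,::-1];vx,vy,x,y=cv2.fitLine(p.astype(np.float32),cv2.DIST_L2,0,.01,.01).ravel();print(len(p),x,y,np.degrees(np.arctan2(-vy,vx)))
print(state()["time"])
E
```

```text
209
[475.2  61.1 185. ] 24.829346588149647
292 283.18494 105.2637 8.643752
13.1
```

```bash
python3 -c "
from workcell import *
print(finish_job())"
```

```text
the job is handed in; nothing more can be done
None
```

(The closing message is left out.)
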